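# Clamp the lid on the breakfast cereal dispenser

### The arm

A 7-joint arm with a two-finger parallel gripper is mounted at the origin on the work surface. World frame = base frame: x ahead of the robot, y to its left, z up, the work surface at z = 0. Lengths are in m, angles in rad, forces in N, time in s.
With the tool pointing down it reaches from about 0.4 to 0.875 m from the base axis. Payload 4.4 kg.
Tool frame: the origin (TCP) lies midway between the tips of the shut fingers; the grasp point (between the pads) lies 19 mm behind it; z points along the fingers, y is the line along which they close (so a half turn about z gives the same grasp; the last joint's range is limited). The gripper opens to 85 mm and grips with 20 to 120 N. Pads are 22 mm wide; open, the fingers measure 114 mm over their backs; the gripper's body (76 mm by 85 mm) begins 54 mm behind the grasp point. The pads swing forward as they close: fully open they stand 13 mm farther back than shut.
Start: joints at [-0.066, 0.628, 0.038, 1.517, -0.027, 0.996, -0.02], TCP at [0.65, 0, 0.231] pointing down, gripper open.
Joint ranges: [-3.06, 3.06], [-0.37, 2.12], [-1.25, 1.32], [0.18, 2.47], [-1.1, 4.24], [0.23, 1.98], [-2.94, 2.94]. Speed limits (rad/s): [2.57, 2.57, 3.14, 3.14, 3.14, 3.14, 3.14].

### API

Orientations are given as a 3x3 rotation matrix whose columns are the frame's x, y, z axes.
In Python, from workcell import * gives the robot as it stands.
- The arm moves only by the tool drive_tool, never from a script. Its arguments are lists of equal length, an entry for each row: "translation": the shift along the tool's x, y, z in shares of 0.5 m (1.0 is 0.5 m), a list of three; "twist": the turn, a rotation vector about the tool's x, y, z in a scale on which 1.0 is 180 degrees, a list of three; "claw": the opening, from 0 (shut) to 1 (fully open). In form: {"translation": [[dx, dy, dz], ...], "twist": [[rx, ry, rz], ...], "claw": [claw, ...]}. A call has 1 to 20 rows; each row is the pose to reach, as a shift and turn from the pose commanded when the call began, along the tool's axes at that moment; what a row does not reach only later rows make up. A row lasts 1/10 s, in which the tool goes at most 50 mm and 8.59 degrees, less where a joint would pass 70% of its speed; a pose out of reach is approached as far as the arm can. A shift or turn number past 1, either way, is cut back to 1. A call with a gripper value outside its range is refused whole. The fingers move at their own pace and stop on an object; "grip_force" is the grip in N (left out, the last holds). Time passes only in rows, so rows that repeat a pose let the fingers close. It gives the time, the measured TCP pose, the force, the opening and the grip force at its end, in the units of the state.
- get_obs(): the state, without advancing time (a new reading comes with each control period).
- camera(name): name is "scene" or "side" or "wrist"; returns a dict with "pixels" (384x512x3 uint8, blue, green, red), "depth" (384x512 float32, m along the optical axis (not along the pixel's ray), 0 where there is no reading), "mtx" (3x3 intrinsics, pixels), "k1" (the pictures are not rectified: a ray, as slopes to the right and down, at radius r is drawn at 1 + k1 r^2 times it, then the intrinsics apply), "extrinsics" (4x4, takes a point from world to camera coordinates); the wrist camera has in their place "hand_eye" (4x4, takes a point from camera to tool coordinates, whose origin is the TCP and whose axes are the flange's). Camera axes: x right, y down, z forward; pixel columns grow to the right and rows downward; lengths in m; the calibration is good to about 2 mm. A picture is of the moment at which its call begins: read the wrist's pose just before it.
- job_done(): hands the job in; it is judged then, once.
The state is a dict: "clock": time; "joint_pos": joint angles; "joint_velocities": joint speeds; "joint_torque": joint torques, N m; "position": TCP position; "tcp_rot": TCP orientation; "wrist_force": force on the tool from outside, world axes, zero at the start; "torque": the same for the moment, N m; "grip_width": opening from 0.0 (shut) to 1.0 (fully open); "grasp_force": force on a finger pad.
Only numpy, scipy, OpenCV 4.12 (cv2) and the standard library are available. Lean on these libraries where they do the work, as an engineer would, in place of code of your own. Each camera call takes 0.05 s, during which the arm holds its last target. There are 200 camera calls.

### The job

The cereal hopper has been refilled and its lid dropped on, but not clamped. Swing the clamp arm gently all the way round against its stop, over the lid, then tighten the wing knob clockwise until its ratchet slips and clicks: one or two clicks, no more, and then let go. Do not crush the plastic knob, and leave the lid, bowl, jug, honey jar and spoon as they are.

Things in the scene. Friction and masses are not known exactly. Their poses are not given: they have to be found in the camera images.
- dispenser: Countertop gravity cereal dispenser, fixed: steel foot plate 215 x 150 x 14 mm, clear acrylic hopper tube 116 mm across with its rim 245 mm above the counter, black portion drum and chute below, steel column 26 mm thick beside it. Origin on the counter under the hopper's axis; z up, x points from the hopper's axis to the column's axis, 95 mm away.
- clamp_arm (a joint): Swing of the flat steel clamp arm about the column, rad. 0 = home: against its rigid stop, screw centred over the lid. It grows as the arm swings open, anticlockwise seen from above, up to 1.7. It stays where it is left (about 0.12 N m of friction).
- swing_bar: The clamp arm's flat steel bar with all it carries (screw, foot, knob): 22 mm wide, 14 mm thick, underside 276 and top 290 mm above the counter, reaching 171 mm from the column's axis. Origin on the counter on the column's axis; z up, -x points along the bar to its free end; the screw's axis is at x = -95 mm.
- pivot (a point): The arm's pivot: point on the column's axis at the bar's mid-height, 283 mm above the counter.
- bar_tip (a point): Centre of the bar's rounded free end (11 mm radius), 160 mm from the pivot, at the bar's mid-height. Nothing stands above the bar within 35 mm of this point.
- press_foot: Clamp screw with its swivel foot (black disc 22 mm across under the bar) and knob. Origin on the screw's axis, z up. The foot hangs 1 to 3 mm above the lid's boss; it goes down 1 mm for each radian that the screw is turned clockwise seen from above, and does not turn itself. The seal under the lid yields a little as the foot presses.
- knob (a joint): Ratchet slip, rad: how far the knob has turned clockwise beyond its screw. 0 until it slips; 12 teeth, each click adds 0.52; let go, it springs back to whole clicks. The free screw takes under 0.15 N m; torque climbs as the foot presses; at about 0.2 to 0.3 N m the knob slips and the torque drops suddenly at each click. Anticlockwise it does not slip: it unscrews.
- knob_grip (a point): Centre of the knob's wing, an upright black plastic bar 52 mm long, 13 mm thick, 26 mm high, on a round fluted housing 45 mm across and 11 mm high, on the screw above the bar. Point at the wing's mid-height, 13 mm under its top; x along the wing, y across it, z up. It turns and sinks with the screw; plastic: grip it with at most 70 N.
- lid: Round steel hopper lid lying on the rim: flange 120 mm across and 6 mm thick, a spigot 7 mm deep below it in the hopper's mouth, a centre boss 28 mm across standing 12 mm above the flange. Origin at the centre of the flange's underside; z up.
- bowl: White cereal bowl, 120 mm across and 44 mm high, on the dispenser's foot plate under the chute. Origin at the centre of its underside. Leave alone.
- honey_jar: Amber glass jar with a steel cap, 64 mm across and 85 mm high, beside the dispenser. Origin at the centre of its underside. Leave alone.
- cereal_jug: Clear upright cereal jug with a handle and steel thumb lever, 100 mm across, 240 mm high with the lever, beside the dispenser. Origin at the centre of its underside. Leave alone.
- spoon: Steel spoon lying on the counter to the left of the dispenser. Origin at its underside. Leave alone.

How it is judged:
On the way, in this order (a step that is already met when the one before it is completed fails the run):
1. the clamp arm is swung home against its stop (value of joint clamp_arm below 0.04 rad), for 0.2 s.
2. the foot presses the lid down and the knob has slipped at least one click (contact force between press_foot and lid above 40 N and value of joint knob above 0.42 rad), for 0.2 s.
At the end, for the whole second after the job is handed in: Clamp arm home (within 0.04 rad), foot pressing the lid with over 40 N, ratchet slipped one or two clicks (0.42 to 1.4 rad), lid level (0.05 rad), centred on the hopper within 6 mm and still; bowl, jug and jar within 15 mm and spoon within 20 mm of their starts (all of step 2 and value of joint clamp_arm below 0.04 rad and value of joint knob below 1.4 rad and horizontal distance between lid and dispenser below 0.006 m and angle between lid's own z axis and vertical below 0.05 rad and linear speed of lid below 0.01 m/s and distance of each of bowl, honey_jar, cereal_jug from where it was at the start of the episode below 0.015 m and distance of spoon from where it was at the start of the episode below 0.02 m); the robot touches nothing.
It fails at once if the knob is ratcheted on past two clicks (slip over 1.4 rad) (value of joint knob above 1.4 rad).
It fails at once if the arm is slammed into its stop (faster than 1.2 rad/s) (value of joint clamp_arm below 0.06 rad and velocity of joint clamp_arm below -1.2 rad/s).
It fails at once if the knob or bar is crushed or forced (contact forces of both fingers on them over 160 N in sum) (contact force between the fingers and swing_bar above 160 N).
It fails at once if the lid is lifted or pushed off (angle between lid's own z axis and vertical above 0.12 rad or horizontal distance between lid and dispenser above 0.01 m).
It fails at once if bowl, jug, jar or spoon disturbed (not (distance of each of bowl, honey_jar, cereal_jug from where it was at the start of the episode below 0.015 m and distance of spoon from where it was at the start of the episode below 0.02 m)).
It also fails if it takes over 72 s, if anything falls off the work surface, if the arm or the gripper's body presses on something with over 40 N, if the wrist force passes 120 N, or if a joint passes its speed limit or range.

## Working session

There is one attempt and no reset: what is moved stays moved. The work goes in short steps, Python scripts to look and compute and a tool call to move; the robot and the scene stay as the last step left them, time stands still between calls to the robot, and variables do not carry over. Pictures are saved under pics/ and viewed, at most 10 in all, crops included, and the job is handed in when it is done.

Besides the shell and the picture viewer there is one more tool, called after "Emit:" as name(argument=value, ...), one argument or row to a line, values as JSON. drive_tool: Moves the arm, as the interface text tells. Its arguments: {"type":"object","properties":{"translation":{"type":"array"},"twist":{"type":"array"},"claw":{"type":"array"},"grip_force":{"type":"number"}},"required":["translation","twist","claw"]}

```bash
mkdir -p pics; cat > h.py <<'E'
from workcell import *
import numpy as np, cv2
def snap(n,save=None):
    o=get_obs(); c=camera(n); c['obs']=o
    if save: cv2.imwrite('pics/'+save,c['pixels'])
    if n=='wrist':
        T=np.eye(4);T[:3,:3]=o['tcp_rot'];T[:3,3]=o['position']; c['T']=T@np.array(c['hand_eye'])
    else: c['T']=np.linalg.inv(np.array(c['extrinsics']))
    return c
def slopes(c,uv):
    K=np.array(c['mtx']);uv=np.array(uv,float).reshape(-1,1,2)
    return cv2.undistortPoints(uv,K,np.array([c['k1'],0,0,0,0.])).reshape(-1,2)
def plane(c,uv,z):
    s=slopes(c,uv);d=np.c_[s,np.ones(len(s))]@c['T'][:3,:3].T;o=c['T'][:3,3]
    return o+d*((z-o[2])/d[:,2])[:,None]
def cloud(c):
    h,w=c['depth'].shape;v,u=np.mgrid[:h,:w]
    s=slopes(c,np.c_[u.ravel(),v.ravel()]);D=c['depth'].ravel()
    P=np.c_[s*D[:,None],D]@c['T'][:3,:3].T+c['T'][:3,3]
    P[D==0]=np.nan
    return P.reshape(h,w,3)
E
python3 - <<'E'
from h import *
a=snap('scene');b=snap('side')
im=np.vstack([a['pixels'],b['pixels']]); cv2.imwrite('pics/a.png',np.hstack([cv2.resize(x,(400,300)) for x in (a['pixels'],b['pixels'])]))
cv2.imwrite('pics/s1.png',a['pixels']);cv2.imwrite('pics/s2.png',b['pixels'])
for c in (a,b):
    print(c['T'][:3,3].round(3),c['T'][:3,2].round(3),c['k1'])
    P=cloud(c);z=P[...,2]
    for lo,hi in ((.235,.272),(.272,.296),(.296,.312),(.312,.35)):
        m=(z>lo)&(z<hi)&(P[...,0]>.35); q=P[m]; print(lo,hi,m.sum(), q.min(0).round(3) if len(q) else'',q.max(0).round(3) if len(q) else'',np.median(q,0).round(3) if len(q) else '')
E
```

```text
[1.331 0.32  1.119] [-0.629 -0.263 -0.732] -0.06444717197965309
0.235 0.272 612 [ 0.495 -0.155  0.235] [0.707 0.365 0.272] [ 0.589 -0.093  0.252]
0.272 0.296 619 [ 0.576 -0.219  0.272] [0.724 0.014 0.296] [ 0.645 -0.091  0.29 ]
0.296 0.312 273 [ 0.576 -0.19   0.296] [0.725 0.018 0.312] [ 0.654 -0.053  0.305]
0.312 0.35 590 [ 0.611 -0.168  0.312] [0.723 0.021 0.35 ] [ 0.675 -0.005  0.332]
[0.269 0.635 1.033] [ 0.26  -0.596 -0.76 ] -0.011788826256014854
0.235 0.272 1518 [ 0.493 -0.694  0.235] [1.932 0.369 0.272] [ 0.568 -0.075  0.252]
0.272 0.296 473 [ 0.577 -0.605  0.272] [1.93  0.014 0.296] [ 0.636 -0.12   0.29 ]
0.296 0.312 310 [ 0.575 -0.54   0.296] [1.925 0.019 0.312] [ 0.622 -0.002  0.306]
0.312 0.35 625 [ 0.578 -0.166  0.312] [0.723 0.023 0.35 ] [0.628 0.01  0.333]
```

View pics/s1.png

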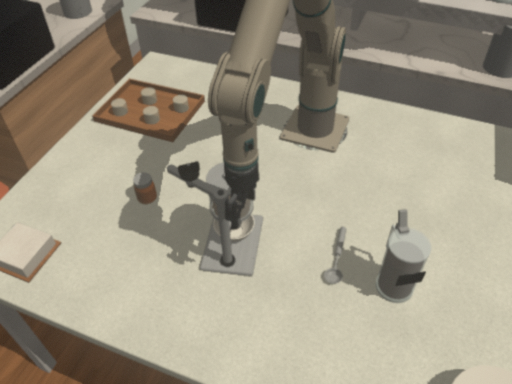

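View pics/s2.png

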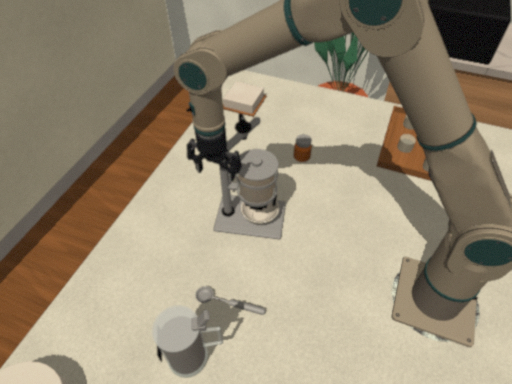

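Scene view: column at about (225,230), bar running to the black knob at (188,170), gripper near (240,180). In the side view the lid is at about (260,162), honey jar at (303,147), and jug and spoon well to the left. Next I fit circles and lines on the point clouds.

```bash
python3 - <<'E'
from h import *
cs=[snap('scene'),snap('side')]
S=700 # top-down height map 1 mm/px: x .45-.80, y -.30-.10
H=np.zeros((350,400),np.float32)
for c,n in zip(cs,'ab'):
    P=cloud(c);z=P[...,2]
    np.save(n+'.npy',P)
    def sel(lo,hi,x0=.45,x1=.8,y0=-.3,y1=-.02):
        m=(z>lo)&(z<hi)&(P[...,0]>x0)&(P[...,0]<x1)&(P[...,1]>y0)&(P[...,1]<y1);return m
    for nm,lo,hi in (('lid',.246,.256),('boss',.258,.268),('bar',.286,.294),('hous',.296,.304),('wing',.318,.345)):
        m=sel(lo,hi);q=P[m]
        if len(q): print(n,nm,len(q),np.percentile(q,[2,98],axis=0).round(3).tolist(),q.mean(0).round(3))
    m=(z>.23)&(z<.36)&(P[...,0]>.45)&(P[...,0]<.8)&(P[...,1]>-.3)&(P[...,1]<.1)
    for p in P[m]:
        i,j=int((p[0]-.45)*1000),int((p[1]+.3)*1000); H[i,j]=max(H[i,j],p[2])
V=np.where(H>0,np.clip((H-.23)/.13*200+55,0,255),0).astype(np.uint8)
V=cv2.dilate(V,np.ones((3,3)))
V=cv2.applyColorMap(V,cv2.COLORMAP_JET)
V[cv2.dilate(H,np.ones((3,3)))==0]=0
a=cv2.resize(cs[0]['pixels'][120:280,140:300],(400,400),interpolation=cv2.INTER_CUBIC)
cv2.imwrite('pics/top.png',np.hstack([cv2.resize(V,(400,350)),cv2.resize(a,(350,350))]))
E
```

```text
a lid 419 [[0.527, -0.132, 0.248], [0.664, -0.05, 0.255]] [ 0.577 -0.101  0.252]
a boss 21 [[0.563, -0.147, 0.258], [0.669, -0.045, 0.268]] [ 0.635 -0.074  0.262]
a bar 396 [[0.61, -0.216, 0.287], [0.669, -0.039, 0.294]] [ 0.642 -0.113  0.291]
a hous 49 [[0.629, -0.162, 0.296], [0.662, -0.047, 0.303]] [ 0.651 -0.089  0.3  ]
a wing 184 [[0.615, -0.165, 0.318], [0.65, -0.126, 0.338]] [ 0.634 -0.145  0.33 ]
b lid 904 [[0.506, -0.128, 0.249], [0.61, -0.023, 0.255]] [ 0.555 -0.074  0.252]
b boss 80 [[0.549, -0.138, 0.258], [0.644, -0.047, 0.267]] [ 0.566 -0.075  0.264]
b bar 214 [[0.607, -0.213, 0.287], [0.649, -0.067, 0.294]] [ 0.631 -0.133  0.291]
b hous 8 [[0.609, -0.143, 0.299], [0.646, -0.125, 0.304]] [ 0.626 -0.132  0.302]
b wing 91 [[0.612, -0.161, 0.319], [0.648, -0.122, 0.338]] [ 0.628 -0.14   0.331]
```

View pics/top.png

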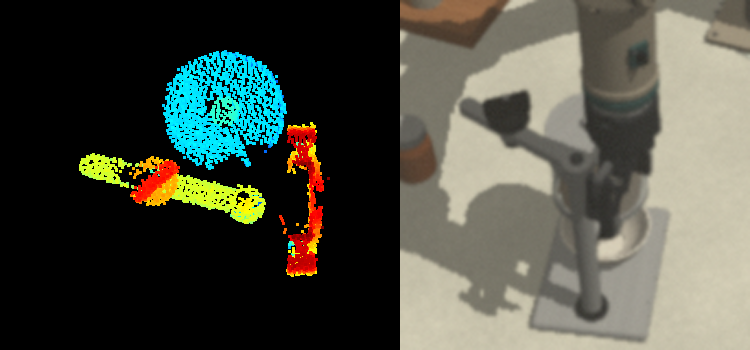

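The height map (rows x, columns y, 1 mm) shows the lid at about (108,225), the column pivot at (203,247), the bar to (165,90), and the wing running from (200,133) to (160,178). Next come precise fits.

```bash
python3 - <<'E'
from h import *
from scipy.optimize import least_squares
o=get_obs();print(o['clock'],o['position'],np.round(o['tcp_rot'],3).tolist(),o['wrist_force'],o['torque'],o['grip_width'])
A=np.load('a.npy').reshape(-1,3);B=np.load('b.npy').reshape(-1,3)
for n,P in (('a',A),('b',B),('ab',np.r_[A,B])):
    P=P[(P[:,0]>.48)&(P[:,0]<.69)&(P[:,1]>-.24)&(P[:,1]<-.015)]
    l=P[(P[:,2]>.247)&(P[:,2]<.256)&(P[:,0]<.6)][:,:2].astype(np.float32)
    (c,r)=cv2.minEnclosingCircle(l[(np.hypot(*(l-[.558,-.075]).T)<.064)])
    b=P[(P[:,2]>.286)&(P[:,2]<.294)][:,:2].astype(np.float32)
    (cr,wh,an)=cv2.minAreaRect(b)
    vx,vy,x0,y0=cv2.fitLine(b,cv2.DIST_HUBER,0,.001,.001).ravel()
    t=(b-[x0,y0])@[vx,vy];
    print(n,'lid',np.round(c,4),r,'bar rect',np.round(cr,4),np.round(wh,4),an,'dir',np.degrees(np.arctan2(vy,vx)).round(1),'ends',np.round([x0+vx*t.min(),y0+vy*t.min(),x0+vx*t.max(),y0+vy*t.max()],4))
    w=P[P[:,2]>.333]; (cw,whw,aw)=cv2.minAreaRect(w[:,:2].astype(np.float32));vx,vy,x0,y0=cv2.fitLine(w[:,:2].astype(np.float32),2,0,.001,.001).ravel()
    print('  wing',np.round(cw,4),np.round(whw,4),'dir',np.degrees(np.arctan2(vy,vx)).round(1),'ztop',np.percentile(w[:,2],[50,98]).round(4))
E
```

```text
0.2 [6.49637147e-01 1.80449274e-05 2.30749660e-01] [[0.0, 1.0, -0.001], [1.0, -0.0, 0.0], [0.0, -0.001, -1.0]] [-0.05337738 -0.10514687  0.54395802] [0.02044347 0.0466379  0.00322472] 0.999017908839624
a lid [ 0.5594 -0.0903] 0.05056612938642502 bar rect [ 0.6331 -0.1271] [0.1882 0.0358] 73.6528091430664 dir 76.3 ends [ 0.6156 -0.22    0.6603 -0.0369]
  wing [ 0.5895 -0.0661] [0.1587 0.1742] dir 0.5 ztop [0.6233 0.7041]
b lid [ 0.5595 -0.0755] 0.061532266438007355 bar rect [ 0.6304 -0.1394] [0.1611 0.0247] 76.26268768310547 dir 77.1 ends [ 0.61   -0.2174  0.6461 -0.0602]
  wing [ 0.6335 -0.0839] [0.1533 0.0721] dir 78.8 ztop [0.6201 0.643 ]
ab lid [ 0.5596 -0.0755] 0.06156563386321068 bar rect [ 0.6331 -0.1271] [0.1882 0.0358] 73.6528091430664 dir 75.8 ends [ 0.6128 -0.2193  0.6589 -0.0365]
  wing [ 0.5895 -0.0661] [0.1587 0.1742] dir 1.9 ztop [0.6226 0.7037]
```

Careful with the scale: shifts go in shares of 0.5 m and turns go in shares of 180 degrees. That gives: -0.207 m / 0.5 = -0.414, -0.14 m / 0.5 = -0.28.

Emit:
drive_tool(
  translation=[
    [0,0,-0.08],
    [0,0,-0.16],
    [0,0,-0.24],
    [0,0,-0.28],
    [-0.08,0,-0.28],
    [-0.16,0.008,-0.28],
    [-0.24,0.008,-0.28],
    [-0.32,0.008,-0.28],
    [-0.4,0.008,-0.28],
    [-0.414,0.012,-0.28],
    [-0.414,0.012,-0.24],
    [-0.414,0.012,-0.18],
    [-0.414,0.012,-0.12],
    [-0.414,0.012,-0.094],
    [-0.414,0.012,-0.094],
    [-0.414,0.012,-0.094],
  ],
  twist=[
    [0,0,0],
    [0,0,0],
    [0,0,0],
    [0,0,0],
    [0,0,0],
    [0,0,0],
    [0,0,0],
    [0,0,0],
    [0,0,0],
    [0,0,0],
    [0,0,0],
    [0,0,0],
    [0,0,0],
    [0,0,0],
    [0,0,0],
    [0,0,0],
  ],
  claw=[0,0,0,0,0,0,0,0,0,0,0,0,0,0,0,0],
  grip_force=20,
)

```text
clock: 1.8
position: [0.6567, -0.207, 0.2794]
tcp_rot: [[-0.0, 1.0, 0.002], [1.0, 0.0, -0.0], [-0.0, 0.002, -1.0]]
wrist_force: [0.9, 0.2, 1.0]
grip_width: -0.001
grasp_force: 0.0
```

```bash
python3 - <<'E'
from h import *
o=get_obs();p=o['position'];print(o['clock'],p.round(4),o['wrist_force'].round(2),o['joint_pos'].round(2))
col=np.array([.653,-.052])
for th in np.radians([-103.5,-110,-118,-126,-134,-142,-150,-156,-161,-164,-166,-168]):
    t=np.array([np.sin(th),-np.cos(th)]);d=.011+.0145*abs(t[0])+.011*abs(t[1])
    q=col+.15*np.array([np.cos(th),np.sin(th)])-t*d
    print(np.degrees(th).round(1),q.round(3),'tool dx,dy',(q-p[:2])[::-1].round(3))
c=snap('side','push.png')
cv2.imwrite('pics/push.png',cv2.resize(c['pixels'][70:260,150:350],None,fx=3,fy=3))
E
```

```text
1.8 [ 0.6567 -0.207   0.2794] [0.89 0.21 0.99] [ 0.23  0.65  0.06  1.34 -0.04  1.16  0.3 ]
-103.5 [ 0.645 -0.204] tool dx,dy [ 0.003 -0.012]
-110.0 [ 0.628 -0.203] tool dx,dy [ 0.004 -0.028]
-118.0 [ 0.608 -0.198] tool dx,dy [ 0.009 -0.049]
-126.0 [ 0.588 -0.191] tool dx,dy [ 0.016 -0.068]
-134.0 [ 0.57 -0.18] tool dx,dy [ 0.027 -0.087]
-142.0 [ 0.552 -0.167] tool dx,dy [ 0.04  -0.104]
-150.0 [ 0.537 -0.151] tool dx,dy [ 0.056 -0.12 ]
-156.0 [ 0.527 -0.138] tool dx,dy [ 0.069 -0.13 ]
-161.0 [ 0.52  -0.126] tool dx,dy [ 0.081 -0.137]
-164.0 [ 0.516 -0.118] tool dx,dy [ 0.089 -0.141]
-166.0 [ 0.514 -0.113] tool dx,dy [ 0.094 -0.143]
-168.0 [ 0.511 -0.107] tool dx,dy [ 0.1   -0.145]
```

View pics/push.png

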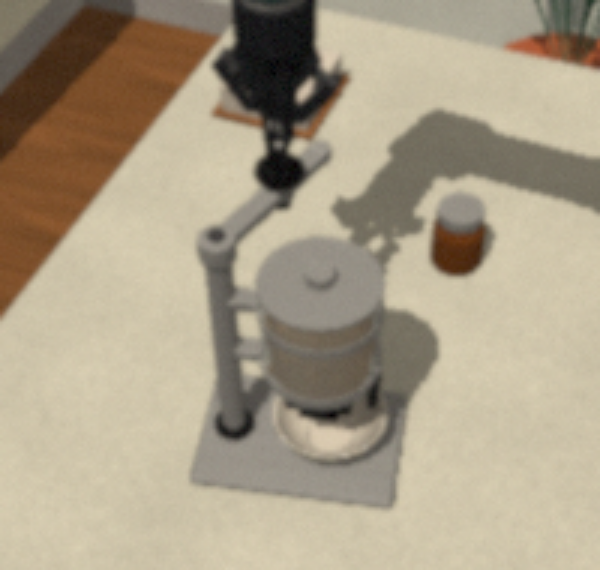

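The image shows shut fingers beyond the bar at about (278,130), the knob at (280,170), and the lid clear. I'll push the bar round the pivot, turning the tool along with it.

Scaled: -0.1303 m / 0.5 = -0.2606, -0.1256 m / 0.5 = -0.2512, 0.916 rad / 3.1416 = 0.2916.

Emit:
drive_tool(
  translation=[
    [0.004,-0.016,0],
    [0.0064,-0.0278,0],
    [0.0086,-0.044,0],
    [0.0108,-0.062,0],
    [0.0158,-0.0824,0],
    [0.0212,-0.1032,0],
    [0.029,-0.123,0],
    [0.0374,-0.1424,0],
    [0.048,-0.161,0],
    [0.0588,-0.179,0],
    [0.0716,-0.196,0],
    [0.0852,-0.2124,0],
    [0.1002,-0.2272,0],
    [0.116,-0.2416,0],
    [0.1284,-0.2512,0],
    [0.1414,-0.2606,0],
    [0.1414,-0.2606,0],
  ],
  twist=[
    [0,0,0],
    [0,0,0],
    [0,0,0.0175],
    [0,0,0.036],
    [0,0,0.0583],
    [0,0,0.0805],
    [0,0,0.1028],
    [0,0,0.1251],
    [0,0,0.1474],
    [0,0,0.1693],
    [0,0,0.1916],
    [0,0,0.2139],
    [0,0,0.2362],
    [0,0,0.2585],
    [0,0,0.275],
    [0,0,0.2916],
    [0,0,0.2916],
  ],
  claw=[0,0,0,0,0,0,0,0,0,0,0,0,0,0,0,0,0],
)

```text
clock: 3.55
position: [0.5252, -0.1353, 0.2792]
tcp_rot: [[0.793, 0.61, 0.001], [0.61, -0.793, 0.001], [0.001, 0.0, -1.0]]
wrist_force: [-0.2, -0.1, 0.1]
grip_width: 0.002
grasp_force: 0.0
```

```bash
cat > bar.py <<'E'
from h import *
o=get_obs();print(o['clock'],o['position'].round(4),o['wrist_force'].round(2),o['torque'].round(3),o['joint_pos'].round(2))
x=o['tcp_rot'][:,0];print('toolx ang',np.degrees(np.arctan2(x[1],x[0])).round(1))
for n in('scene','side'):
    c=snap(n,n+'_b.png');P=cloud(c).reshape(-1,3);np.save(n[:2]+'c.npy',P)
    for lo,hi in ((.286,.294),):
        q=P[(P[:,2]>lo)&(P[:,2]<hi)&(P[:,0]>.47)&(P[:,0]<.69)&(P[:,1]>-.24)&(P[:,1]<-.03)][:,:2].astype(np.float32)
        v=cv2.fitLine(q,cv2.DIST_HUBER,0,.001,.001).ravel();print(n,len(q),np.degrees(np.arctan2(v[1],v[0])).round(1),v[2:].round(4),q.min(0),q.max(0))
E
python3 bar.py
```

```text
3.55 [ 0.5252 -0.1353  0.2792] [-0.19 -0.14  0.06] [0.013 0.026 0.039] [-0.01  0.43  0.31  1.76 -0.16  0.97 -0.56]
toolx ang 37.6
scene 320 22.1 [ 0.6165 -0.0702] [ 0.49476767 -0.14183994] [ 0.6725984  -0.03682951]
side 386 23.8 [ 0.5982 -0.0703] [ 0.49463448 -0.13790001] [ 0.6697977  -0.03553106]
```

Scaled: -0.023 m / 0.5 = -0.046, -0.021 m / 0.5 = -0.042, 0.16 rad / 3.1416 = 0.0509.

Emit:
drive_tool(
  translation=[
    [0.0014,-0.008,0],
    [0.0028,-0.016,0],
    [0.0042,-0.024,0],
    [0.0056,-0.032,0],
    [0.0066,-0.038,0],
    [0.0076,-0.042,0],
    [0.0084,-0.046,0],
    [0.0084,-0.046,0],
  ],
  twist=[
    [0,0,0.0086],
    [0,0,0.0175],
    [0,0,0.0264],
    [0,0,0.035],
    [0,0,0.0414],
    [0,0,0.0462],
    [0,0,0.0509],
    [0,0,0.0509],
  ],
  claw=[0,0,0,0,0,0,0,0],
)

```text
clock: 4.45
position: [0.5149, -0.1151, 0.2782]
tcp_rot: [[0.88, 0.475, -0.0], [0.475, -0.88, 0.0], [-0.0, -0.0, -1.0]]
wrist_force: [-0.5, -0.4, 0.0]
grip_width: -0.001
grasp_force: 0.2
```

Emit:
drive_tool(
  translation=[
    [0,-0.002,0],
    [0,-0.004,0],
    [0,-0.004,0],
  ],
  twist=[
    [0,0,0],
    [0,0,0],
    [0,0,0],
  ],
  claw=[0,0,0],
)

```text
clock: 4.75
position: [0.5144, -0.114, 0.2784]
tcp_rot: [[0.88, 0.475, 0.001], [0.475, -0.88, -0.0], [0.0, 0.001, -1.0]]
wrist_force: [1.7, -0.5, -0.8]
grip_width: 0.003
grasp_force: 0.7
```

Scaled: -0.003 m / 0.5 = -0.006, -0.001 m / 0.5 = -0.002.

Emit:
drive_tool(
  translation=[
    [0,-0.002,0],
    [0,-0.004,0],
    [0,-0.006,0],
    [0,-0.006,0],
  ],
  twist=[
    [0,0,0],
    [0,0,0],
    [0,0,0],
    [0,0,0],
  ],
  claw=[0,0,0,0],
)

```text
clock: 5.15
position: [0.514, -0.1133, 0.2786]
tcp_rot: [[0.881, 0.474, 0.004], [0.474, -0.881, -0.003], [0.002, 0.005, -1.0]]
wrist_force: [4.5, -6.6, -2.6]
grip_width: 0.001
grasp_force: 3.4
```

Emit:
drive_tool(
  translation=[
    [0,-0.002,0],
    [0,-0.004,0],
    [0,-0.006,0],
    [0,-0.006,0],
  ],
  twist=[
    [0,0,0],
    [0,0,0],
    [0,0,0],
    [0,0,0],
  ],
  claw=[0,0,0,0],
)

```text
clock: 5.55
position: [0.5135, -0.113, 0.2792]
tcp_rot: [[0.881, 0.473, 0.006], [0.473, -0.881, -0.007], [0.002, 0.009, -1.0]]
wrist_force: [5.0, -10.1, -2.4]
grip_width: 0.004
grasp_force: 4.8
```

```bash
python3 bar.py
```

```text
5.55 [ 0.5135 -0.113   0.2792] [  5.03 -10.09  -2.43] [-2.238 -1.179 -0.057] [-0.09  0.41  0.35  1.81 -0.16  0.94 -0.74]
toolx ang 28.2
scene 345 13.3 [ 0.6027 -0.0655] [ 0.4856818  -0.12022091] [ 0.6728221  -0.03664727]
side 386 14.0 [ 0.6    -0.0619] [ 0.48740447 -0.11103585] [ 0.670417   -0.03471177]
```

Scaled: -0.11 m / 0.5 = -0.22, -0.03 m / 0.5 = -0.06, -0.71 rad / 3.1416 = -0.226.

Emit:
drive_tool(
  translation=[
    [0,0.02,0],
    [0,0.06,0],
    [0,0.08,0],
    [0,0.08,-0.06],
    [0,0.08,-0.12],
    [0,0.08,-0.18],
    [0,0.08,-0.22],
    [0,0.08,-0.22],
    [0,0.08,-0.22],
    [0,0.08,-0.22],
    [0,0.08,-0.22],
    [0,0.08,-0.22],
  ],
  twist=[
    [0,0,0],
    [0,0,0],
    [0,0,0],
    [0,0,0],
    [0,0,0],
    [0,0,0],
    [0,0,-0.0446],
    [0,0,-0.0891],
    [0,0,-0.1337],
    [0,0,-0.1783],
    [0,0,-0.226],
    [0,0,-0.226],
  ],
  claw=[0,0,0,0,0,0,0.6,0.6,0.6,0.6,0.6,0.6],
)

```text
clock: 6.85
position: [0.5298, -0.143, 0.3881]
tcp_rot: [[0.357, 0.934, -0.001], [0.934, -0.357, 0.002], [0.001, -0.002, -1.0]]
wrist_force: [0.0, 0.6, -0.2]
grip_width: 0.598
grasp_force: 0.0
```

```bash
python3 bar.py; cat > wing.py <<'E'
from h import *
W=[]
for n in('sc','si'):
    P=np.load(n+'c.npy'); P=P[(np.hypot(P[:,0]-.5585,P[:,1]+.0755)<.036)]
    w=P[(P[:,2]>.324)&(P[:,2]<.343)];W.append(w)
    for nm,q in((n,w),('both',np.concatenate(W))):
        t=q[q[:,2]>.331]
        if len(q)<5: print(n,len(q));continue
        r=cv2.minAreaRect(t[:,:2].astype(np.float32));v=cv2.fitLine(t[:,:2].astype(np.float32),2,0,.001,.001).ravel()
        print(nm,len(t),np.round(r[0],4),np.round(r[1],4),round(r[2],1),'line',np.degrees(np.arctan2(v[1],v[0])).round(1),v[2:].round(4),'z',np.percentile(q[:,2],[5,50,95]).round(4))
E
python3 wing.py
python3 - <<'E'
import cv2
a=cv2.imread('pics/side_b.png')[100:230,190:330];b=cv2.imread('pics/scene_b.png')[130:260,160:300]
import numpy as np;cv2.imwrite('pics/v.png',cv2.resize(np.hstack([a,b]),(784,364),interpolation=cv2.INTER_CUBIC))
E
```

```text
6.85 [ 0.5298 -0.143   0.3881] [ 0.04  0.6  -0.17] [-0.021  0.009 -0.046] [ 0.06  0.35  0.22  1.57 -0.08  1.24 -0.07]
toolx ang 69.1
scene 341 13.5 [ 0.603  -0.0652] [ 0.48929855 -0.10111846] [ 0.6725668  -0.03642091]
side 374 14.5 [ 0.6083 -0.0589] [ 0.48721138 -0.10066939] [ 0.6714715  -0.03569088]
sc 81 [ 0.5626 -0.0758] [0.0498 0.0154] 65.0 line 68.8 [ 0.5629 -0.0759] z [0.3258 0.3336 0.3371]
both 81 [ 0.5626 -0.0758] [0.0498 0.0154] 65.0 line 68.8 [ 0.5629 -0.0759] z [0.3258 0.3336 0.3371]
si 77 [ 0.5606 -0.0738] [0.0491 0.0138] 69.1 line 68.1 [ 0.5604 -0.0729] z [0.3259 0.3342 0.3378]
both 158 [ 0.5616 -0.0748] [0.0504 0.0164] 69.1 line 69.0 [ 0.5617 -0.0745] z [0.3258 0.3341 0.3375]
```

View pics/v.png

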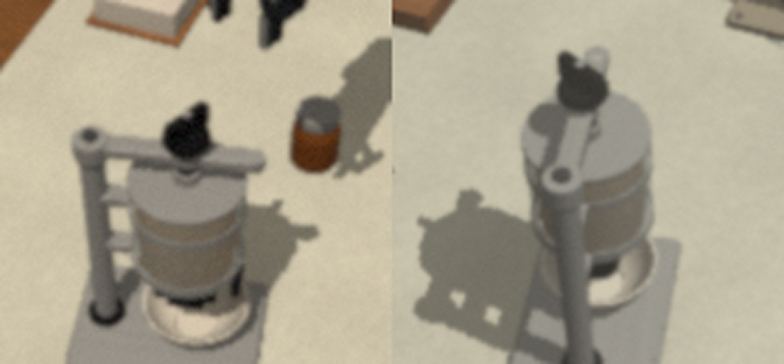

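The two halves show the bar over the lid, against its stop, with the wing at (195,125) on the left and (580,80) on the right. The wing fit is (0.561,-0.075) at 69° with its top at 0.338, so the sizes agree. I'll grip it.

Emit:
drive_tool(
  translation=[
    [0.08,0.006,0],
    [0.1492,0.0094,0],
    [0.1492,0.0094,0],
    [0.1492,0.0094,0],
    [0.1492,0.0094,0.06],
    [0.1492,0.0094,0.11],
    [0.1492,0.0094,0.14],
    [0.1492,0.0094,0.14],
  ],
  twist=[
    [0,0,0],
    [0,0,0],
    [0,0,0],
    [0,0,0],
    [0,0,0],
    [0,0,0],
    [0,0,0],
    [0,0,0],
  ],
  claw=[0.6,0.6,0.6,0.6,0.6,0.6,0.6,0.6],
)

```text
clock: 7.75
position: [0.5593, -0.077, 0.3163]
tcp_rot: [[0.361, 0.932, -0.005], [0.932, -0.361, -0.0], [-0.002, -0.005, -1.0]]
wrist_force: [-0.7, 0.5, 0.1]
grip_width: 0.598
grasp_force: 0.0
```

Emit:
drive_tool(
  translation=[
    [0,0,0],
    [0,0,0],
    [0,0,0],
    [0,0,0],
    [0,0,0],
  ],
  twist=[
    [0,0,0],
    [0,0,0],
    [0,0,0],
    [0,0,0],
    [0,0,0],
  ],
  claw=[0,0,0,0,0],
  grip_force=40,
)

```text
clock: 8.25
position: [0.5614, -0.0763, 0.3196]
tcp_rot: [[0.359, 0.934, 0.001], [0.934, -0.359, -0.001], [-0.0, 0.001, -1.0]]
wrist_force: [-1.4, -0.5, 5.3]
grip_width: 0.141
grasp_force: 41.8
```

```bash
cat > st.py <<'E'
from h import *
o=get_obs();x=o['tcp_rot'][:,0];print(o['clock'],o['position'].round(4),o['wrist_force'].round(2),o['torque'].round(3),'q7',o['joint_pos'][6].round(2),'ang',np.degrees(np.arctan2(x[1],x[0])).round(1),o['grip_width'],o['grasp_force'],'tq7',o['joint_torque'].round(3)[6])
E
python3 st.py
```

```text
8.25 [ 0.5614 -0.0763  0.3196] [-1.45 -0.48  5.3 ] [-0.191  0.484 -0.072] q7 -0.2 ang 69.0 0.1408684494815494 41.75582706928253 tq7 0.056
```

Scaled: 0.8 rad / 3.1416 = 0.2546.

Emit:
drive_tool(
  translation=[
    [0,0,0],
    [0,0,0],
    [0,0,0],
    [0,0,0],
    [0,0,0],
    [0,0,0],
    [0,0,0],
    [0,0,0],
  ],
  twist=[
    [0,0,0.0318],
    [0,0,0.0637],
    [0,0,0.0955],
    [0,0,0.1273],
    [0,0,0.1592],
    [0,0,0.191],
    [0,0,0.2228],
    [0,0,0.2546],
  ],
  claw=[0,0,0,0,0,0,0,0],
)

```text
clock: 9.05
position: [0.5618, -0.0765, 0.319]
tcp_rot: [[0.921, 0.39, 0.002], [0.39, -0.921, -0.001], [0.001, 0.002, -1.0]]
wrist_force: [-0.6, -2.1, 1.2]
grip_width: 0.142
grasp_force: 41.0
```

```bash
python3 st.py
```

```text
9.05 [ 0.5618 -0.0765  0.319 ] [-0.6  -2.08  1.23] [-0.376  0.033  0.091] q7 -0.9 ang 23.0 0.14177446341836997 41.04005813598633 tq7 0.78
```

Scaled: 0.0005 m / 0.5 = 0.001, 0.0004 m / 0.5 = 0.0008, 0.5 rad / 3.1416 = 0.1592.

Emit:
drive_tool(
  translation=[
    [0,0,0.0002],
    [0,0,0.0004],
    [0,0,0.0006],
    [0,0,0.0008],
    [0,0,0.001],
  ],
  twist=[
    [0,0,0.0318],
    [0,0,0.0637],
    [0,0,0.0955],
    [0,0,0.1273],
    [0,0,0.1592],
  ],
  claw=[0,0,0,0,0],
)

```text
clock: 9.55
position: [0.5619, -0.077, 0.3185]
tcp_rot: [[0.995, -0.099, 0.002], [-0.099, -0.995, -0.002], [0.002, 0.002, -1.0]]
wrist_force: [-0.2, -2.5, 0.6]
grip_width: 0.142
grasp_force: 41.0
```

```bash
python3 st.py
```

```text
9.55 [ 0.5619 -0.077   0.3185] [-0.19 -2.5   0.63] [-0.604  0.021  0.138] q7 -1.34 ang -5.7 0.1418570899622719 41.02220177650452 tq7 0.767
```

Scaled: 0.0003 m / 0.5 = 0.0006, 0.0002 m / 0.5 = 0.0004, 0.3 rad / 3.1416 = 0.0955.

Emit:
drive_tool(
  translation=[
    [0,0,0.0002],
    [0,0,0.0004],
    [0,0,0.0006],
  ],
  twist=[
    [0,0,0.0318],
    [0,0,0.0637],
    [0,0,0.0955],
  ],
  claw=[0,0,0],
)

```text
clock: 9.85
position: [0.5619, -0.0773, 0.3184]
tcp_rot: [[0.921, -0.389, 0.002], [-0.389, -0.921, -0.003], [0.003, 0.002, -1.0]]
wrist_force: [-1.0, -3.2, 2.9]
grip_width: 0.141
grasp_force: 41.3
```

```bash
python3 st.py
```

```text
9.85 [ 0.5619 -0.0773  0.3184] [-0.97 -3.24  2.91] [-0.662  0.193  0.188] q7 -1.59 ang -22.9 0.14065358424356608 41.283005475997925 tq7 0.738
```

Scaled: 0.16 rad / 3.1416 = 0.0509.

Emit:
drive_tool(
  translation=[
    [0,0,0],
    [0,0,0],
  ],
  twist=[
    [0,0,0.0255],
    [0,0,0.0509],
  ],
  claw=[0,0],
)

```text
clock: 10.05
position: [0.5618, -0.0775, 0.3184]
tcp_rot: [[0.848, -0.53, 0.002], [-0.53, -0.848, -0.003], [0.003, 0.001, -1.0]]
wrist_force: [-1.1, -4.3, 1.9]
grip_width: 0.14
grasp_force: 41.2
```

```bash
python3 st.py
```

```text
10.05 [ 0.5618 -0.0775  0.3184] [-1.13 -4.27  1.93] [-0.749  0.201  0.161] q7 -1.73 ang -32.0 0.1397894013379254 41.23803913593292 tq7 0.541
```

Scaled: 0.1 rad / 3.1416 = 0.0318.

Emit:
drive_tool(
  translation=[
    [0,0,0],
  ],
  twist=[
    [0,0,0.0318],
  ],
  claw=[0],
)

```text
clock: 10.15
position: [0.5617, -0.0776, 0.3184]
tcp_rot: [[0.79, -0.613, 0.002], [-0.613, -0.79, -0.003], [0.003, 0.001, -1.0]]
wrist_force: [-1.8, -3.9, 1.8]
grip_width: 0.137
grasp_force: 41.2
```

```bash
python3 st.py
```

```text
10.15 [ 0.5617 -0.0776  0.3184] [-1.78 -3.92  1.78] [-0.812  0.175  0.158] q7 -1.81 ang -37.8 0.13681657139781928 41.210787892341614 tq7 0.813
```

Scaled: 0.1 rad / 3.1416 = 0.0318.

Emit:
drive_tool(
  translation=[
    [0,0,0],
  ],
  twist=[
    [0,0,0.0318],
  ],
  claw=[0],
)

```text
clock: 10.25
position: [0.5616, -0.0777, 0.3184]
tcp_rot: [[0.725, -0.689, 0.002], [-0.689, -0.725, -0.003], [0.003, 0.001, -1.0]]
wrist_force: [-0.6, -3.3, 1.8]
grip_width: 0.141
grasp_force: 41.2
```

```bash
python3 st.py
```

```text
10.25 [ 0.5616 -0.0777  0.3184] [-0.56 -3.33  1.81] [-0.797  0.214  0.192] q7 -1.9 ang -43.5 0.14094153069568863 41.17174565792084 tq7 0.708
```

Scaled: 0.1 rad / 3.1416 = 0.0318.

Emit:
drive_tool(
  translation=[
    [0,0,0],
  ],
  twist=[
    [0,0,0.0318],
  ],
  claw=[0],
)

```text
clock: 10.35
position: [0.5616, -0.0778, 0.3183]
tcp_rot: [[0.653, -0.758, 0.002], [-0.758, -0.653, -0.003], [0.003, 0.001, -1.0]]
wrist_force: [-1.5, -4.7, 1.5]
grip_width: 0.136
grasp_force: 41.2
```

```bash
python3 st.py
```

```text
10.35 [ 0.5616 -0.0778  0.3183] [-1.51 -4.69  1.55] [-0.847  0.275  0.168] q7 -1.98 ang -49.3 0.13565298829268252 41.19600176811218 tq7 0.693
```

Scaled: 0.0001 m / 0.5 = 0.0002, 0.1 rad / 3.1416 = 0.0318.

Emit:
drive_tool(
  translation=[
    [0,0,0.0002],
  ],
  twist=[
    [0,0,0.0318],
  ],
  claw=[0],
)

```text
clock: 10.45
position: [0.5615, -0.0778, 0.3183]
tcp_rot: [[0.574, -0.819, 0.001], [-0.819, -0.574, -0.003], [0.003, 0.001, -1.0]]
wrist_force: [-0.9, -4.0, 3.6]
grip_width: 0.142
grasp_force: 41.3
```

```bash
python3 st.py
```

```text
10.45 [ 0.5615 -0.0778  0.3183] [-0.92 -3.98  3.55] [-0.801  0.303  0.124] q7 -2.07 ang -55.0 0.14220471028446005 41.34589433670044 tq7 0.682
```

Scaled: 0.0001 m / 0.5 = 0.0002, 0.1 rad / 3.1416 = 0.0318.

Emit:
drive_tool(
  translation=[
    [0,0,0.0002],
  ],
  twist=[
    [0,0,0.0318],
  ],
  claw=[0],
)

```text
clock: 10.55
position: [0.5614, -0.0779, 0.3183]
tcp_rot: [[0.489, -0.872, 0.001], [-0.872, -0.489, -0.003], [0.003, 0.0, -1.0]]
wrist_force: [-1.2, -4.4, 4.7]
grip_width: 0.138
grasp_force: 41.5
```

```bash
python3 st.py
```

```text
10.55 [ 0.5614 -0.0779  0.3183] [-1.15 -4.42  4.73] [-0.794  0.434  0.198] q7 -2.15 ang -60.7 0.13831429074144114 41.52680039405823 tq7 0.674
```

Scaled: 0.0001 m / 0.5 = 0.0002, 0.1 rad / 3.1416 = 0.0318.

Emit:
drive_tool(
  translation=[
    [0,0,0.0002],
  ],
  twist=[
    [0,0,0.0318],
  ],
  claw=[0],
)

```text
clock: 10.65
position: [0.5613, -0.0779, 0.3183]
tcp_rot: [[0.399, -0.917, 0.001], [-0.917, -0.399, -0.003], [0.003, 0.0, -1.0]]
wrist_force: [-1.9, -3.7, 4.8]
grip_width: 0.141
grasp_force: 41.5
```

```bash
python3 st.py
```

```text
10.65 [ 0.5613 -0.0779  0.3183] [-1.9  -3.67  4.85] [-0.767  0.497  0.238] q7 -2.23 ang -66.5 0.14051667978748078 41.49151861667633 tq7 0.664
```

Scaled: 0.0001 m / 0.5 = 0.0002, 0.1 rad / 3.1416 = 0.0318.

Emit:
drive_tool(
  translation=[
    [0,0,0.0002],
  ],
  twist=[
    [0,0,0.0318],
  ],
  claw=[0],
)

```text
clock: 10.75
position: [0.5612, -0.078, 0.3182]
tcp_rot: [[0.306, -0.952, 0.001], [-0.952, -0.306, -0.003], [0.003, -0.0, -1.0]]
wrist_force: [-2.6, -3.8, 4.4]
grip_width: 0.141
grasp_force: 41.6
```

```bash
python3 st.py
```

```text
10.75 [ 0.5612 -0.078   0.3182] [-2.56 -3.81  4.35] [-0.797  0.623  0.137] q7 -2.32 ang -72.2 0.14069520781064837 41.63575887680054 tq7 0.656
```

```bash
cat > av.py <<'E'
from h import *
T=[]
for i in range(6):
    camera('wrist');o=get_obs();T.append(np.r_[o['torque'],o['wrist_force'],o['joint_torque'][6],o['position'][2]])
T=np.array(T);x=o['tcp_rot'][:,0];print(o['clock'],'tz',T[:,2].round(3),'mean',T.mean(0).round(4),'std',T.std(0).round(3)[2:],'ang',np.degrees(np.arctan2(x[1],x[0])).round(1))
E
python3 av.py
```

```text
11.05 tz [0.166 0.077 0.148 0.136 0.08  0.076] mean [-0.7959  0.6207  0.1137 -2.1953 -3.9122  5.2435 -0.2301  0.3182] std [0.037 0.462 0.549 0.704 0.155 0.   ] ang -72.0
```

Scaled: 0.1 rad / 3.1416 = 0.0318.

Emit:
drive_tool(
  translation=[
    [0,0,0],
  ],
  twist=[
    [0,0,0.0318],
  ],
  claw=[0],
)

```text
clock: 11.15
position: [0.5611, -0.078, 0.3183]
tcp_rot: [[0.211, -0.977, 0.001], [-0.977, -0.211, -0.003], [0.003, -0.0, -1.0]]
wrist_force: [-2.9, -4.2, 4.9]
grip_width: 0.139
grasp_force: 41.5
```

```bash
python3 av.py
```

```text
11.45 tz [0.035 0.067 0.084 0.052 0.11  0.074] mean [-0.821   0.6805  0.0704 -2.801  -3.7116  5.3106 -0.1725  0.3182] std [0.024 0.483 0.345 0.61  0.15  0.   ] ang -77.7
```

Scaled: 0.1 rad / 3.1416 = 0.0318.

Emit:
drive_tool(
  translation=[
    [0,0,0],
  ],
  twist=[
    [0,0,0.0318],
  ],
  claw=[0],
)

```text
clock: 11.55
position: [0.5611, -0.0781, 0.3183]
tcp_rot: [[0.113, -0.994, 0.001], [-0.994, -0.113, -0.003], [0.003, -0.001, -1.0]]
wrist_force: [-2.6, -5.0, 4.5]
grip_width: 0.142
grasp_force: 41.4
```

```bash
python3 av.py
```

```text
11.85 tz [0.01  0.11  0.139 0.095 0.089 0.103] mean [-0.7863  0.6958  0.0909 -3.1494 -4.0686  5.8423 -0.1703  0.3182] std [0.04  0.298 0.715 0.579 0.168 0.   ] ang -83.4
```

Scaled: 0.1 rad / 3.1416 = 0.0318.

Emit:
drive_tool(
  translation=[
    [0,0,0],
  ],
  twist=[
    [0,0,0.0318],
  ],
  claw=[0],
)

```text
clock: 11.95
position: [0.5609, -0.078, 0.3182]
tcp_rot: [[0.012, -1.0, 0.001], [-1.0, -0.012, -0.003], [0.003, -0.001, -1.0]]
wrist_force: [-2.9, -3.7, 4.9]
grip_width: 0.14
grasp_force: 41.5
```

```bash
python3 av.py
```

```text
12.25 tz [-0.035 -0.03  -0.038 -0.022 -0.097 -0.066] mean [-0.765   0.7719 -0.048  -2.917  -3.7227  6.0862 -0.0423  0.3182] std [0.026 0.509 0.294 0.504 0.162 0.   ] ang -89.2
```

Scaled: 0.08 rad / 3.1416 = 0.0255.

Emit:
drive_tool(
  translation=[
    [0,0,0],
  ],
  twist=[
    [0,0,0.0255],
  ],
  claw=[0],
)

```text
clock: 12.35
position: [0.5608, -0.078, 0.3183]
tcp_rot: [[-0.067, -0.998, 0.0], [-0.998, 0.067, -0.003], [0.003, -0.001, -1.0]]
wrist_force: [-3.1, -3.5, 5.0]
grip_width: 0.141
grasp_force: 41.6
```

```bash
python3 av.py
```

```text
12.65 tz [0.07  0.149 0.097 0.104 0.09  0.02 ] mean [-0.8004  0.8292  0.0885 -3.5653 -3.8036  6.0617 -0.1794  0.3182] std [0.039 0.567 0.597 0.921 0.119 0.   ] ang -93.7
```

Scaled: 0.08 rad / 3.1416 = 0.0255.

Emit:
drive_tool(
  translation=[
    [0,0,0],
  ],
  twist=[
    [0,0,0.0255],
  ],
  claw=[0],
)

```text
clock: 12.75
position: [0.5608, -0.078, 0.3183]
tcp_rot: [[-0.146, -0.989, 0.0], [-0.989, 0.146, -0.003], [0.003, -0.001, -1.0]]
wrist_force: [-4.3, -3.7, 5.1]
grip_width: 0.141
grasp_force: 41.6
```

```bash
python3 av.py;python3 st.py
```

```text
13.05 tz [0.13  0.104 0.131 0.146 0.173 0.141] mean [-0.7749  0.8848  0.1375 -3.7867 -3.8518  6.0392 -0.211   0.3182] std [0.021 0.525 0.481 0.855 0.114 0.   ] ang -98.3
13.05 [ 0.5607 -0.078   0.3182] [-2.93 -4.01  4.96] [-0.799  0.863  0.141] q7 -2.69 ang -98.3 0.1445704292740021 41.73352003097534 tq7 -0.138
```

Torque peaked at about 0.24 N m, fell through a negative trough, and is climbing again while the screw no longer sinks. That is one click, so I release and retreat.

Scaled: -0.12 m / 0.5 = -0.24, -0.09 m / 0.5 = -0.18.

Emit:
drive_tool(
  translation=[
    [0,0,0],
    [0,0,0],
    [0,0,0],
    [0,0,0],
    [0,0,-0.04],
    [0,0,-0.1],
    [0,0,-0.18],
    [0,0,-0.24],
    [0,0,-0.24],
  ],
  twist=[
    [0,0,0],
    [0,0,0],
    [0,0,0],
    [0,0,0],
    [0,0,0],
    [0,0,0],
    [0,0,0],
    [0,0,0],
    [0,0,0],
  ],
  claw=[0.3,0.6,0.6,0.6,0.6,0.6,0.6,0.6,0.6],
)

```text
clock: 13.95
position: [0.563, -0.0769, 0.4412]
tcp_rot: [[-0.144, -0.99, 0.008], [-0.99, 0.144, -0.002], [0.0, -0.008, -1.0]]
wrist_force: [0.7, -0.2, -0.3]
grip_width: 0.597
grasp_force: 0.0
```

Scaled: 0.15 m / 0.5 = 0.3, 0.12 m / 0.5 = 0.24.

Emit:
drive_tool(
  translation=[
    [0,0.08,0],
    [0,0.16,0],
    [0,0.24,0],
    [0,0.3,0],
    [0,0.3,0],
  ],
  twist=[
    [0,0,0],
    [0,0,0],
    [0,0,0],
    [0,0,0],
    [0,0,0],
  ],
  claw=[0.6,0.6,0.6,0.6,0.6],
)

```text
clock: 14.45
position: [0.4098, -0.0514, 0.436]
tcp_rot: [[-0.139, -0.99, -0.003], [-0.99, 0.139, 0.005], [-0.004, 0.004, -1.0]]
wrist_force: [1.4, 0.1, -0.2]
grip_width: 0.593
grasp_force: 0.0
```

```bash
python3 bar.py; python3 wing.py
python3 - <<'E'
import cv2
a=cv2.imread('pics/side_b.png')[100:230,190:330];b=cv2.imread('pics/scene_b.png')[130:260,160:300]
import numpy as np;cv2.imwrite('pics/v2.png',cv2.resize(np.hstack([a,b]),(784,364),interpolation=cv2.INTER_CUBIC))
E
```

```text
14.45 [ 0.4098 -0.0514  0.436 ] [ 1.4   0.13 -0.15] [-0.031 -0.009 -0.005] [-1.01  0.2   1.31  1.79 -0.21  1.31 -2.93]
toolx ang -98.0
scene 323 13.3 [ 0.605 -0.065] [ 0.48974586 -0.10051295] [ 0.6719776  -0.03714238]
side 355 13.4 [ 0.581  -0.0669] [ 0.48754528 -0.10212871] [ 0.6699932  -0.03481834]
sc 77 [ 0.5629 -0.0752] [0.0493 0.0152] 87.5 line 86.2 [ 0.5628 -0.0752] z [0.3256 0.3325 0.3361]
both 77 [ 0.5629 -0.0752] [0.0493 0.0152] 87.5 line 86.2 [ 0.5628 -0.0752] z [0.3256 0.3325 0.3361]
si 65 [ 0.5604 -0.0751] [0.0523 0.0126] 86.8 line 85.3 [ 0.5604 -0.0725] z [0.3258 0.3332 0.3366]
both 142 [ 0.5624 -0.0752] [0.0523 0.0162] 88.3 line 86.2 [ 0.5617 -0.074 ] z [0.3256 0.3328 0.3362]
```

View pics/v2.png

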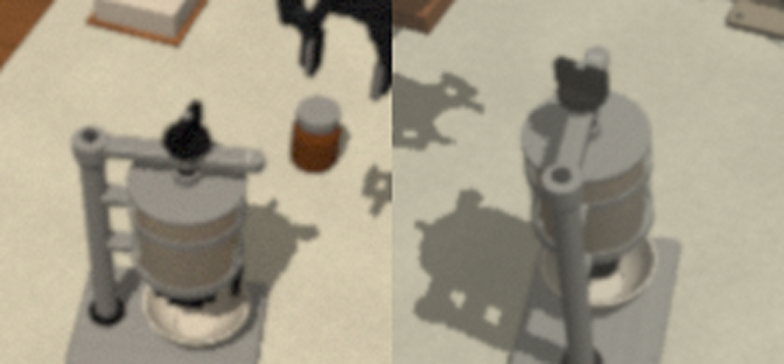

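The wing sprang back from -98° to about -93°, the bar is still home, and the lid and bowl are unchanged. The knob top sank less than the knob turned, so it has slipped. The robot is clear, so I hand in.

```bash
python3 -c "
from workcell import *
print(job_done())"
```

```text
the job is handed in; nothing more can be done
None
```

The job is handed in: the arm is home on its stop and the knob is tightened and released. The torque trace shows at least one ratchet click, but I could not confirm the exact count; the knob sank less than expected, so it may have slipped past two.

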